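# Set the fitter's kit case in order and shut it

## Robot

A 6-joint arm with a two-finger parallel gripper is mounted at the origin on a cart in front of the work surface, level with it; the furniture and walls round the work are solid. World frame = base frame: x ahead of the robot, y to its left, z up, the work surface at z = 0. Lengths are in m, angles in degrees, forces in N, time in s.
With the tool pointing down it reaches from about 0.325 to 0.9 m from the base axis. Payload 6.1 kg.
Tool frame: the origin (TCP) lies on the front face of the gripper's body, between the roots of the fingers; the fingertips stand 70 mm ahead of it and the grasp point (between the pads) lies 51 mm ahead of it; z points along the fingers, y is the line along which they close (so a half turn about z gives the same grasp; the last joint's range is limited). The gripper opens to 87 mm and grips with 3 to 60 N. Pads are 19 mm wide; open, the fingers measure 117 mm over their backs; the gripper's body (75 mm by 190 mm) begins 51 mm behind the grasp point.
Start: joints at [-82.741, 12.628, 87.462, -0, 79.91, -7.225], TCP at [0.156, -0.605, 0.292] pointing down, gripper open.
Joint ranges: [-170.65, 170.65], [-52.31, 119.04], [5.05, 147.46], [-71.25, 251.25], [11.57, 151.72], [-153.62, 153.62]. Speed limits (degrees/s): [147.25, 147.25, 172.46, 180, 180, 180].

## Interface

Orientations are given as a 3x3 rotation matrix whose columns are the frame's x, y, z axes.
In Python, from plant import * gives the robot as it stands. The module is installed in compiled form; this text tells all that it offers.
- The arm moves only by the tool servo_tool, never from a script. Its argument "plan" is a list of rows, each a list of 4 numbers: the shift along the tool's x, y, z in m, then the turn about the tool's z in degrees. A call has exactly 10 rows; each row is the pose to reach, as a shift and turn from the pose commanded when the call began, along the tool's axes at that moment; what a row does not reach only later rows make up. A row lasts 1/8 s, in which the tool goes at most 62.5 mm and 10.7 degrees, less where a joint would pass 70% of its speed; a pose out of reach is approached as far as the arm can. A call with a gripper value outside its range is refused whole. "claw" is the closure, from 0 (fully open) to 1 (shut), set as the call begins (left out, the last holds). The fingers move at their own pace and stop on an object; "newtons" is the grip in N (left out, the last holds). Time passes only in rows, so rows that repeat a pose let the fingers close, or fill a call up. It gives the time, the measured TCP pose, the force, the opening and the grip force at its end, in the units of the state.
- get_obs(): the state, without advancing time (a new reading comes with each control period).
- read_camera(name): name is "scene" or "top"; returns the picture (480x640x3 uint8, red, green, blue); there is no depth.
- calibration(name): a dict with "fx", "fy", "cx", "cy" (pixels), "k1" (the pictures are not rectified: a ray, as slopes to the right and down, at radius r is drawn at 1 + k1 r^2 times it, then the intrinsics apply), "extrinsics" (4x4, takes a point from camera to world coordinates). Camera axes: x right, y up, looking along -z (the intrinsics and any distortion apply to the point x, -y, -z); pixel columns grow to the right and rows downward; lengths in m; the calibration is good to about 2 mm. A picture is of the moment at which its call begins. calibration takes no time and is no camera call.
- job_done(): hands the job in; it is judged then, once.
The state is a dict: "clock": time; "qpos": joint angles; "qvel": joint speeds; "tau": joint torques, N m; "eef_pos": TCP position; "tool_rot": TCP orientation; "force": force on the tool from outside, world axes, zero at the start; "torque": the same for the moment, N m; "opening": opening from 0.0 (shut) to 1.0 (fully open); "grasp_force": force on a finger pad.
Only numpy, scipy, OpenCV 4.12 (cv2) and the standard library are available. Lean on these libraries where they do the work, as an engineer would, in place of code of your own. Each camera call takes 0.05 s, during which the arm holds its last target. There are 200 camera calls.

## Task

Get the blue kit case ready to go out: flip its red toggle latch open, lift the lid right back, and swap the glass jar and the tape measure inside over, without tipping the jar, so that the jar stands upright on the green mat and the tape measure stands upright on the yellow one. Lay whichever of the sliding bevel and the two marker pens are out on the bench into the case's empty tray, then lower the lid fully shut and snap the latch closed over it. Leave the oil can and the tin in front of the case where they are.

Things in the scene. Friction and masses are not known exactly. Their poses are not given: they have to be found in the camera images.
- latch (a joint): Red over-centre toggle latch on the case's front: 0 = closed (lever upright, steel hook over the lid's keeper), 0.75 rad = open (lever tipped out to the robot). Level pivot along the case's y. A spring drives it from its dead point (0.38 rad) to whichever side it is on; 3 N at its tip take it over. To close, push its end from in front up and over in an arc: a level push can jam it.
- latch_tip (a point): Middle of the free end of the red latch lever (34 mm wide in the case's y, 5 mm thick, slippery, straight from here to its pivot). Closed: 134 mm above the bench, 24 mm above the lid's top, 30 mm in front of the case's front wall; a finger fits behind it from 7 mm above the lid up (over the hook). Open: about 105 mm above the bench, 158 mm in front of the case's centre.
- latch_pivot (a point): Point on the latch's pivot, 12 mm in front of the case's front wall, 70 mm above the bench; the lever's end is 66 mm from it.
- case_lid (a joint): Angle of the lid of the case: 0 = shut, 1.72 rad = leaning back against its stop. Friction in the hinge holds the lid wherever it is left (about 3 to 5 N at the handle move it). The latch's hook holds the lid down while the latch is closed.
- lid_handle (a point): Middle of the lid's handle: a round steel bar 10 mm thick, 70 mm long along the case's y, in front of the lid's front edge, with a 31 mm gap between bar and lid (and case) all the way down. Lid shut: 105 mm above the bench, 126 mm in front of the case's centre. It turns with the lid about the hinge.
- lid_hinge (a point): Point on the lid's hinge line (which runs along the case's y), at the top of the case's back wall, 100 mm above the bench. The handle's bar is 216 mm from this line.
- case: The blue case, fixed: 180 (x) by 416 (y) by 100 mm high, walls and floor 8 mm, lid 10 mm thick on top. Origin: centre of its underside; x points to the back (hinge side), y left, z up. Inside, from left (+y) to right: two bays 119 mm wide, each with a coloured mat, then a shallow raised tray 150 mm wide; all 164 mm deep (x). Strips 6 mm wide part them, 15 mm high (6 mm at the tray).
- green_mat: Green mat, 156 x 111 x 2 mm, fixed on the floor of one of the two bays (either one). Origin: centre of its underside, 8 mm above the bench. Axes as the case's.
- yellow_mat: Yellow mat, 156 x 111 x 2 mm, in the other bay. Origin: centre of its underside, 8 mm above the bench. Axes as the case's.
- tray_centre (a point): Centre of the tray's floor (dark lining, 164 mm in x by 150 mm in y), raised to 46 mm above the bench, 54 mm below the rim. Axes as the case's.
- jar_centre (a point): Centre of the clear screw jar with a green lid, 66 mm thick (69 at most), 84 mm high; z up along its axis; this point is 42 mm above its underside.
- tape_centre (a point): Centre of the yellow and black tape measure, standing upright: 40 mm thick (its x), 82 mm long (its y), 68 mm high (z); this point is 34 mm above its underside.
- bevel_centre (a point): Middle of the sliding bevel with a wooden stock: 22 mm (x) by 140 mm (y) by 18 mm high, with a brass screw 3 mm higher near one end; this point is 9 mm above its underside. May be absent.
- marker_1_centre (a point): Middle of the first of two like marker pens, red and white: 17 mm thick, 135 mm long (its y), lying flat; this point is 8 mm above its underside. May be absent.
- marker_2_centre (a point): Middle of the second of two like marker pens, red and white: 17 mm thick, 135 mm long (its y), lying flat; this point is 8 mm above its underside. May be absent.
- oil_can: Bystander: red oil can with a long spout, 66 mm thick, 135 mm high, on the bench before the case. Origin: centre of its underside.
- wax_tin: Bystander: green and cream tin, 78 mm across, 34 mm high, on the bench before the case. Origin: centre of its underside.

How it is judged:
By the outcome, as a careful person would: the job done as asked, in the order asked, and still so for the second after the job is handed in, with the robot touching nothing.
Of marker_1, sliding_bevel, marker_2 only 1 to 3 are there at a start; the rules pass over those that are not, and their reading is None.
At some moment in a run one of sliding_bevel, marker_1, marker_2 may be knocked a few centimetres aside while the robot is not near it.
It also fails if it takes over 210 s, if anything falls off the work surface, if the arm or the gripper's body presses on something with over 40 N, if the wrist force passes 120 N, or if a joint passes its speed limit or range.

## Working session

There is one attempt and no reset: what is moved stays moved. The work goes in short steps, Python scripts to look and compute and a tool call to move; the robot and the scene stay as the last step left them, time stands still between calls to the robot, and variables do not carry over. Pictures are saved under pics/ and viewed, at most 14 in all, crops included, and the job is handed in when it is done.

Besides the shell and the picture viewer there is one more tool, called as name([rows], argument=value, ...), one row to a line, values as JSON. servo_tool: Moves the arm, as the interface text tells. Its arguments: {"type":"object","properties":{"plan":{"type":"array","items":{"type":"array","items":{"type":"number"}}},"claw":{"type":"number"},"newtons":{"type":"number"}},"required":["plan"]}

```bash
mkdir -p pics; ls
cat > h.py <<'E'
from plant import *
import numpy as np, cv2
def snap(cam,name=None):
    im=read_camera(cam)
    if name: cv2.imwrite('pics/%s.png'%name,im[:,:,::-1])
    return im
def ray(cam,u,v):
    c=calibration(cam); x=(u-c['cx'])/c['fx']; y=(v-c['cy'])/c['fy']
    rd=np.hypot(x,y); r=rd
    for _ in range(20): r=rd/(1+c['k1']*r*r)
    s=r/rd if rd>0 else 1
    E=np.array(c['extrinsics']); d=E[:3,:3]@np.array([x*s,-y*s,-1]); return E[:3,3],d
def onz(cam,u,v,z):
    o,d=ray(cam,u,v); return o+d*(z-o[2])/d[2]
def proj(cam,p):
    c=calibration(cam);E=np.array(c['extrinsics']);q=E[:3,:3].T@(np.array(p)-E[:3,3])
    x,y=q[0]/-q[2],-q[1]/-q[2]; f=1+c['k1']*(x*x+y*y); return c['cx']+c['fx']*x*f,c['cy']+c['fy']*y*f
def cross(a,b):
    (o1,d1),(o2,d2)=ray(*a),ray(*b)
    t=np.linalg.lstsq(np.c_[d1,-d2],o2-o1,rcond=None)[0]
    p,q=o1+d1*t[0],o2+d2*t[1]; return (p+q)/2,np.linalg.norm(p-q)
E
python3 - <<'E'
from h import *
np.set_printoptions(precision=4,suppress=True)
snap('scene','s0');snap('top','t0')
for c in('scene','top'):
    k=calibration(c);print(c,k['fx'],k['cx'],k['cy'],k['k1'],np.array(k['extrinsics']))
o=get_obs();print(o)
E
```

```text
pics
scene 572.3653427462629 318.05693258470995 240.10650964063814 -0.18264011150066325 [[-0.6204  0.359  -0.6973 -0.2946]
 [-0.7843 -0.2852  0.551   0.6249]
 [-0.0011  0.8887  0.4585  0.6671]
 [ 0.      0.      0.      1.    ]]
top 533.2153435995984 316.3436226886266 246.1641845383068 0.0096697305793639 [[-0.0231  0.999  -0.0385  0.4763]
 [-0.9995 -0.0223  0.0203 -0.0221]
 [ 0.0194  0.039   0.9991  1.354 ]
 [ 0.      0.      0.      1.    ]]
{'clock': 0.1, 'qpos': array([-82.7419,  12.6683,  87.5184,  -0.0005,  79.9102,  -7.2246]), 'qvel': array([ 0.0197, -0.0854, -0.1632, -0.1052, -0.0252, -0.0294]), 'tau': array([  0.0013, -49.5944, -38.8519,   0.0701,   0.0515,  -0.0001]), 'eef_pos': array([ 0.1562, -0.6047,  0.2913]), 'tool_rot': array([[ 0.9682,  0.2501, -0.0002],
       [ 0.2501, -0.9682,  0.0017],
       [ 0.0002, -0.0017, -1.    ]]), 'force': array([-0.1649,  0.2892, -0.189 ]), 'torque': array([ 0.012 ,  0.0098, -0.0141]), 'grasp_force': 0.0, 'opening': 0.9989933609397729}
```

View pics/s0.png

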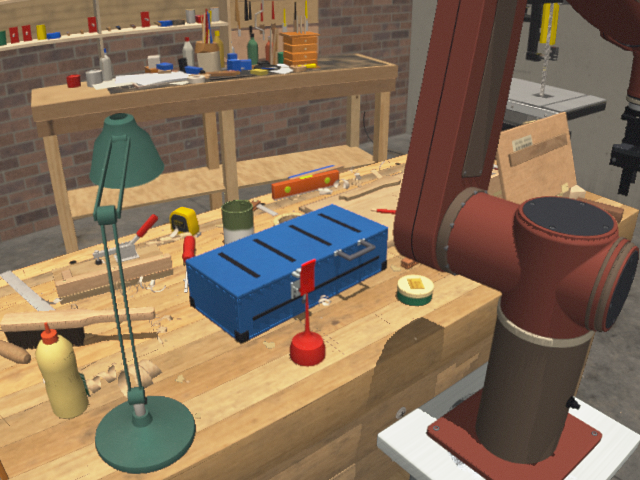

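View pics/t0.png

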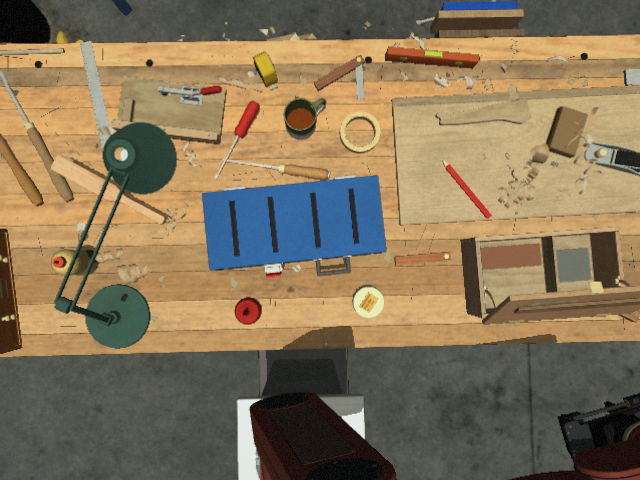

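The scene shows the blue case, with its latch near (307,275) and its handle near (355,250). In the top view the case centre is about (294,222), the latch (273,269), the handle (333,266), the oil can (248,310), the tin (368,302) and the bevel (422,259). I can't see any markers yet.

```bash
cat > m1.py <<'E'
from h import *
np.set_printoptions(precision=4,suppress=True)
im=cv2.imread('pics/t0.png');hsv=cv2.cvtColor(im,cv2.COLOR_BGR2HSV)
m=cv2.inRange(hsv,(100,120,60),(125,255,255));m[:150]=0;m[300:]=0
m=cv2.morphologyEx(m,cv2.MORPH_CLOSE,np.ones((9,9)))
c=max(cv2.findContours(m,0,1)[0],key=cv2.contourArea)
q=cv2.approxPolyDP(c,6,True)[:,0];print(q)
box=cv2.boxPoints(cv2.minAreaRect(c));print(box)
P=np.array([onz('top',*p,.11) for p in box]);print(P,[np.linalg.norm(P[i]-P[i-1]) for i in range(4)],P.mean(0))
e=[P[i]-P[i-1] for i in range(4)];print([np.degrees(np.arctan2(v[1],v[0])) for v in e])
for n,u,v,z in(('bevel',422,259,.018),('can',248,310,.07),('tin',368,302,.034),('latch',273,267,.134),('handle',333,266,.105)):print(n,onz('top',u,v,z))
cv2.imwrite('pics/c0.png',cv2.resize(im[170:330,190:470],None,fx=2.8,fy=2.8,interpolation=cv2.INTER_CUBIC))
E
python3 m1.py
```

```text
[[377 176]
 [203 193]
 [210 269]
 [385 250]]
[[201.3004 193.0801]
 [377.3438 174.4916]
 [385.456  251.3183]
 [209.4125 269.9067]]
[[ 0.6542  0.2182  0.11  ]
 [ 0.6897 -0.1947  0.11  ]
 [ 0.5086 -0.2088  0.11  ]
 [ 0.4746  0.2021  0.11  ]] [np.float64(0.18023457091554), np.float64(0.4144499244573415), np.float64(0.18168598672070424), np.float64(0.41230278899731826)] [0.5818 0.0042 0.11  ]
[np.float64(5.118385856078483), np.float64(-85.08000618316449), np.float64(-175.56111701179904), np.float64(94.71903693218844)]
bevel [ 0.4896 -0.3141  0.018 ]
can [0.3766 0.1189 0.07  ]
tin [ 0.3862 -0.1734  0.034 ]
latch [0.4779 0.0532 0.134 ]
handle [ 0.4771 -0.0854  0.105 ]
```

View pics/c0.png

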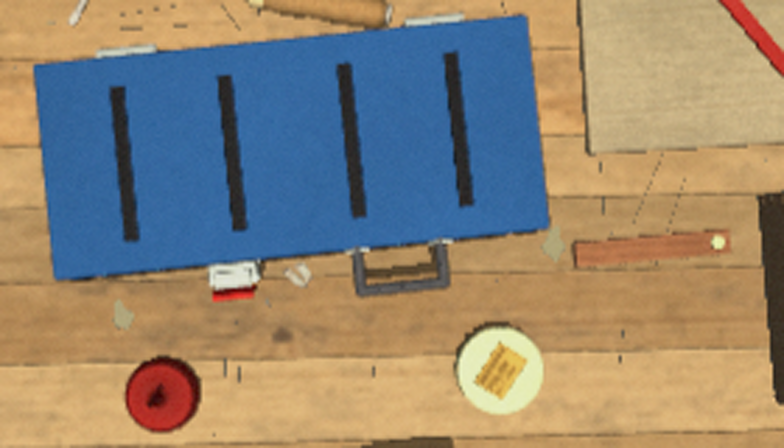

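```bash
cat >> h.py <<'E'
C0=np.array([.582,.004]); YAW=4.9
def loc(x,y):
    a=np.radians(YAW); return C0+np.array([x*np.cos(a)-y*np.sin(a),x*np.sin(a)+y*np.cos(a)])
def toloc(p):
    a=np.radians(YAW); d=np.array(p[:2])-C0; return np.array([d[0]*np.cos(a)+d[1]*np.sin(a),-d[0]*np.sin(a)+d[1]*np.cos(a)])
def go(xy,z,yaw,frm=None):
    "shift & turn for TCP target (z of TCP) with tool x at world yaw"
    o=get_obs();p,R=o['eef_pos'],o['tool_rot']
    t=np.array([*xy,z]); s=R.T@(t-p); y0=np.degrees(np.arctan2(R[1,0],R[0,0]))
    d=(y0-yaw+180)%360-180
    print('go',np.round(s,4),'turn',round(d,2),'(q6 %.1f) yaw %.2f pos %s loc %s'%(o['qpos'][5],y0,np.round(p,4),np.round(toloc(p),4)))
E
python3 - <<'E'
from h import *
np.set_printoptions(precision=4,suppress=True)
im=cv2.imread('pics/t0.png');hsv=cv2.cvtColor(im,cv2.COLOR_BGR2HSV)
red=lambda h:cv2.inRange(h,(0,170,80),(6,255,255))|cv2.inRange(h,(174,170,80),(180,255,255))
m=red(hsv);m[:265]=0;m[285:]=0;m[:,:255]=0;m[:,295:]=0
v,u=np.nonzero(m);print(u.mean(),v.mean(),u.min(),u.max(),v.min(),v.max())
for z in(.134,.1):print(toloc(onz('top',u.mean(),v.mean(),z)))
im=cv2.imread('pics/s0.png');m=red(cv2.cvtColor(im,cv2.COLOR_BGR2HSV))
m[:255]=0;m[295:]=0;m[:,:290]=0;m[:,325:]=0
v,u=np.nonzero(m);r=v<=v.min()+3;print(u.min(),u.max(),v.min(),v.max(),u[r].mean());
print('scene tip',toloc(onz('scene',u[r].mean(),v.min()+2,.134)))
for n,p in(('tip',(*loc(-.12,.057),.134)),('bar',(*loc(-.126,-.077),.105))):print(n,proj('top',p),proj('scene',p))
go(loc(-.102,.057),.24,4.9)
E
```

```text
272.96363636363634 274.6727272727273 266 280 272 277
[-0.1169  0.0598]
[-0.1171  0.0619]
299 315 259 294 311.6
scene tip [-0.1219  0.0542]
tip (np.float64(274.3299372908677), np.float64(275.90517924799605)) (np.float64(309.8142957304811), np.float64(261.14191263281134))
bar (np.float64(332.32273874948595), np.float64(272.0166940676835)) (np.float64(359.91306248700164), np.float64(252.4939215995075))
go [ 0.4734 -0.556   0.0523] turn 9.58 (q6 -7.2) yaw 14.48 pos [ 0.1562 -0.6047  0.2913] loc [-0.4762 -0.5701]
```

servo_tool([
  [0.047, -0.055, 0, 1],
  [0.094, -0.11, 0, 2],
  [0.14, -0.165, 0, 3],
  [0.19, -0.22, 0, 4],
  [0.235, -0.275, 0, 5],
  [0.28, -0.33, 0, 6],
  [0.33, -0.39, 0, 7],
  [0.375, -0.445, 0, 8],
  [0.42, -0.5, 0, 9],
  [0.473, -0.556, 0.02, 9.6],
], claw=1, newtons=20)

```text
clock: 1.35
eef_pos: [0.4284, -0.0407, 0.2854]
tool_rot: [[0.996, 0.085, 0.002], [0.085, -0.996, -0.001], [0.002, 0.001, -1.0]]
force: [1.8, -0.4, 0.7]
opening: 0.017
grasp_force: 0.0
```

```bash
python3 -c "
from h import *
go(loc(-.101,.057),.190,4.9)"
```

```text
go [ 0.0556 -0.0885  0.0954] turn -0.04 (q6 69.2) yaw 4.86 pos [ 0.4284 -0.0407  0.2854] loc [-0.1568 -0.0314]
```

servo_tool([
  [0.02, -0.03, 0.01, 0],
  [0.04, -0.06, 0.02, 0],
  [0.045, -0.075, 0.04, 0],
  [0.045, -0.08, 0.04, 0],
  [0.045, -0.08, 0.04, 0],
  [0.045, -0.08, 0.04, 0],
  [0.045, -0.08, 0.04, 0],
  [0.045, -0.08, 0.04, 0],
  [0.045, -0.08, 0.04, 0],
  [0.045, -0.08, 0.04, 0],
])

```text
clock: 2.6
eef_pos: [0.4657, 0.0408, 0.2449]
tool_rot: [[0.996, 0.085, 0.0], [0.085, -0.996, 0.0], [0.0, -0.0, -1.0]]
force: [-1.2, -0.5, -0.2]
opening: 0.006
grasp_force: 0.0
```

```bash
python3 -c "
from h import *
go(loc(-.101,.057),.190,4.9)"
```

```text
go [ 0.0117 -0.0104  0.0549] turn -0.02 (q6 80.5) yaw 4.88 pos [0.4657 0.0408 0.2449] loc [-0.1127  0.0466]
```

servo_tool([
  [0.012, -0.0105, 0, 0],
  [0.012, -0.0105, 0, 0],
  [0.012, -0.0105, 0.015, 0],
  [0.012, -0.0105, 0.03, 0],
  [0.012, -0.0105, 0.04, 0],
  [0.012, -0.0105, 0.05, 0],
  [0.012, -0.0105, 0.055, 0],
  [0.012, -0.0105, 0.055, 0],
  [0.012, -0.0105, 0.055, 0],
  [0.012, -0.0105, 0.055, 0],
])

```text
clock: 3.85
eef_pos: [0.4771, 0.0523, 0.1903]
tool_rot: [[0.996, 0.085, 0.001], [0.085, -0.996, -0.0], [0.001, 0.0, -1.0]]
force: [0.3, -0.0, 0.3]
opening: 0.008
grasp_force: 0.0
```

servo_tool([
  [-0.006, 0, 0, 0],
  [-0.012, 0, 0.001, 0],
  [-0.018, 0, 0.004, 0],
  [-0.024, 0, 0.007, 0],
  [-0.03, 0, 0.011, 0],
  [-0.036, 0, 0.015, 0],
  [-0.044, 0, 0.018, 0],
  [-0.05, 0, 0.018, 0],
  [-0.05, 0, 0.018, 0],
  [-0.05, 0, 0.018, 0],
])

```text
clock: 5.1
eef_pos: [0.4314, 0.048, 0.1753]
tool_rot: [[0.996, 0.085, 0.013], [0.085, -0.996, -0.0], [0.012, 0.001, -1.0]]
force: [8.5, 1.0, 8.2]
opening: 0.006
grasp_force: 5.9
```

servo_tool([
  [0.004, 0, 0, 0],
  [0.006, 0, -0.01, 0],
  [0.006, 0, -0.03, 0],
  [0.006, 0, -0.05, 0],
  [0.006, 0, -0.07, 0],
  [0.006, 0, -0.09, 0],
  [0.006, 0, -0.1, 0],
  [0.006, 0, -0.1, 0],
  [0.006, 0, -0.1, 0],
  [0.006, 0, -0.1, 0],
])

```text
clock: 6.35
eef_pos: [0.4325, 0.0486, 0.2709]
tool_rot: [[0.996, 0.085, -0.002], [0.085, -0.996, 0.0], [-0.002, -0.0, -1.0]]
force: [-0.4, -0.0, 0.4]
opening: 0.006
grasp_force: 0.0
```

```bash
python3 -c "
from h import *
a=snap('scene');b=snap('top')
a=cv2.resize(a[200:320,240:420],(600,400));cv2.imwrite('pics/l1.png',a[:,:,::-1]);cv2.imwrite('pics/t1.png',b[:,:,::-1])
go(loc(-.126,-.077),.25,94.9)"
```

```text
go [0.019  0.1342 0.0211] turn -90.02 (q6 81.1) yaw 4.88 pos [0.4327 0.0486 0.2712] loc [-0.145   0.0572]
```

View pics/l1.png

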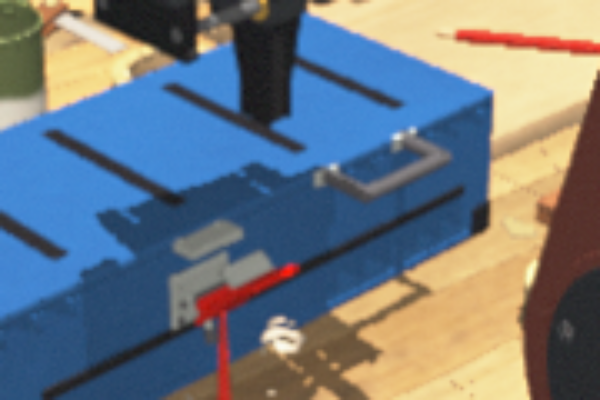

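The latch is open: the lever is tipped out at about (250,290) in the crop. Next I'll go over the handle with the fingers closing along the case's x.

servo_tool([
  [0.002, 0.02, 0, -10],
  [0.004, 0.04, 0, -20],
  [0.006, 0.06, 0, -30],
  [0.008, 0.08, 0, -40],
  [0.01, 0.1, 0, -50],
  [0.012, 0.12, 0, -60],
  [0.014, 0.134, 0, -70],
  [0.017, 0.1355, 0, -80],
  [0.019, 0.1355, 0, -90],
  [0.019, 0.1355, 0, -90],
], claw=0.66)

```text
clock: 7.7
eef_pos: [0.4634, -0.0848, 0.2715]
tool_rot: [[-0.084, 0.997, -0.001], [0.997, 0.084, 0.0], [0.0, -0.001, -1.0]]
force: [0.1, 0.7, -0.2]
opening: 0.346
grasp_force: 0.0
```

servo_tool([
  [0, 0, 0.01, 0],
  [0, 0, 0.02, 0],
  [0, 0, 0.02, 0],
  [0, 0, 0.02, 0],
  [0, 0, 0.02, 0],
  [0, 0, 0.02, 0],
  [0, 0, 0.02, 0],
  [0, 0, 0.02, 0],
  [0, 0, 0.02, 0],
  [0, 0, 0.02, 0],
])

```text
clock: 8.95
eef_pos: [0.4634, -0.0848, 0.2518]
tool_rot: [[-0.085, 0.996, 0.0], [0.996, 0.085, 0.0], [0.0, 0.0, -1.0]]
force: [-0.2, -1.0, 0.6]
opening: 0.337
grasp_force: 0.0
```

```bash
python3 -c "
from h import *
print(get_obs()['opening'])
go(loc(-.126,-.078),.158,94.9)"
```

```text
0.3367677238689853
go [ 0.0003 -0.0003  0.0938] turn -0.02 (q6 -24.9) yaw 94.88 pos [ 0.4634 -0.0848  0.2518] loc [-0.1257 -0.0783]
```

servo_tool([
  [0, 0, 0.02, 0],
  [0, 0, 0.04, 0],
  [0, 0, 0.06, 0],
  [0, 0, 0.08, 0],
  [0, 0, 0.094, 0],
  [0, 0, 0.094, 0],
  [0, 0, 0.094, 0],
  [0, 0, 0.094, 0],
  [0, 0, 0.094, 0],
  [0, 0, 0.094, 0],
])

```text
clock: 10.2
eef_pos: [0.4636, -0.0848, 0.1582]
tool_rot: [[-0.085, 0.996, 0.001], [0.996, 0.085, -0.0], [-0.0, 0.001, -1.0]]
force: [1.1, 0.2, -0.4]
opening: 0.34
grasp_force: 0.0
```

servo_tool([
  [0, 0, 0, 0],
  [0, 0, 0, 0],
  [0, 0, 0, 0],
  [0, 0, 0, 0],
  [0, 0, 0, 0],
  [0, 0, 0, 0],
  [0, 0, -0.002, 0],
  [0, 0, -0.005, 0],
  [0, 0, -0.01, 0],
  [0, 0.0005, -0.014, 0],
], claw=1, newtons=25)

```text
clock: 11.45
eef_pos: [0.4636, -0.0847, 0.1719]
tool_rot: [[-0.085, 0.996, -0.001], [0.996, 0.085, 0.0], [0.0, -0.001, -1.0]]
force: [-2.8, -3.3, -4.1]
opening: 0.104
grasp_force: 25.0
```

servo_tool([
  [0, 0.001, -0.005, 0],
  [0, 0.004, -0.023, 0],
  [0, 0.008, -0.042, 0],
  [0, 0.014, -0.06, 0],
  [0, 0.022, -0.077, 0],
  [0, 0.031, -0.093, 0],
  [0, 0.0415, -0.109, 0],
  [0, 0.053, -0.124, 0],
  [0, 0.066, -0.137, 0],
  [0, 0.0805, -0.15, 0],
])

```text
clock: 12.7
eef_pos: [0.5432, -0.0782, 0.3247]
tool_rot: [[-0.085, 0.996, -0.003], [0.996, 0.085, -0.001], [-0.001, -0.003, -1.0]]
force: [-13.1, -1.9, 9.4]
opening: 0.102
grasp_force: 25.0
```

servo_tool([
  [0, 0.015, -0.011, 0],
  [0, 0.031, -0.021, 0],
  [0, 0.048, -0.029, 0],
  [0, 0.066, -0.036, 0],
  [0, 0.084, -0.041, 0],
  [0, 0.102, -0.045, 0],
  [0, 0.121, -0.047, 0],
  [0, 0.14, -0.047, 0],
  [0, 0.159, -0.046, 0],
  [0, 0.1715, -0.044, 0],
])

```text
clock: 13.95
eef_pos: [0.7157, -0.064, 0.368]
tool_rot: [[-0.085, 0.996, 0.001], [0.996, 0.085, -0.002], [-0.002, 0.001, -1.0]]
force: [-37.6, -6.3, 22.6]
opening: 0.106
grasp_force: 25.0
```

servo_tool([
  [0, 0, 0, 0],
  [0, 0, 0, 0],
  [0, 0, 0, 0],
  [0, 0, 0, 0],
  [0, 0, 0, 0],
  [0, 0, 0, 0],
  [0, 0, 0, 0],
  [0, 0, 0, 0],
  [0, 0, 0, 0],
  [0, 0, 0, 0],
])

```text
clock: 15.2
eef_pos: [0.715, -0.064, 0.3683]
tool_rot: [[-0.084, 0.996, 0.002], [0.996, 0.084, -0.001], [-0.002, 0.001, -1.0]]
force: [-6.5, -3.8, 2.5]
opening: 0.102
grasp_force: 25.0
```

```bash
python3 -c "
from h import *
snap('scene','s2');snap('top','t2')
go(loc(-.126,-.078),.158,94.9)"
```

```text
go [ 0.0012 -0.253   0.2099] turn -0.06 (q6 -16.2) yaw 94.84 pos [ 0.715  -0.064   0.3683] loc [ 0.1267 -0.0791]
```

View pics/t2.png

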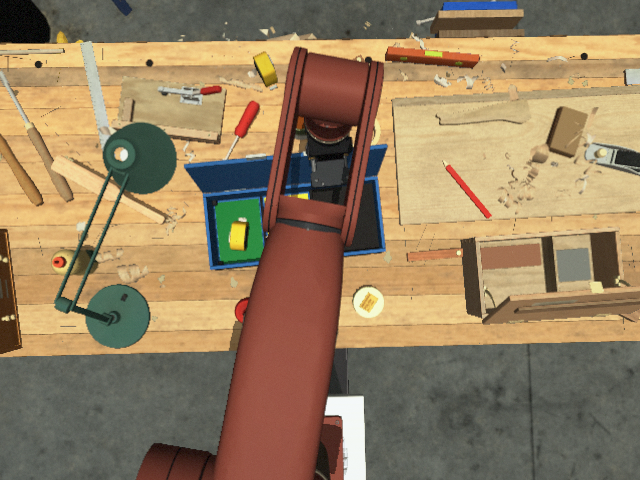

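The lid is back against its stop. The tape, with its thickness along the case's y, stands on green at about (238,236), and the bevel has shifted to about (433,256). I'll release and clear the view.

servo_tool([
  [0, 0, 0, 0],
  [0, 0, 0, 0],
  [0, 0, -0.01, 0],
  [0, 0, -0.03, 0],
  [0, 0, -0.05, 0],
  [0, -0.03, -0.06, 0],
  [-0.04, -0.07, -0.06, 10],
  [-0.08, -0.11, -0.06, 20],
  [-0.12, -0.15, -0.06, 30],
  [-0.16, -0.19, -0.06, 40],
], claw=0.6)

```text
clock: 16.55
eef_pos: [0.5383, -0.2401, 0.4281]
tool_rot: [[0.58, 0.815, 0.002], [0.815, -0.58, -0.002], [0.0, 0.003, -1.0]]
force: [0.2, -1.2, -0.2]
opening: 0.398
grasp_force: 0.0
```

servo_tool([
  [-0.03, 0.03, 0.02, 10],
  [-0.06, 0.06, 0.04, 20],
  [-0.08, 0.09, 0.06, 30],
  [-0.1, 0.12, 0.08, 40],
  [-0.1, 0.12, 0.08, 50],
  [-0.1, 0.12, 0.08, 50],
  [-0.1, 0.12, 0.08, 50],
  [-0.1, 0.12, 0.08, 50],
  [-0.1, 0.12, 0.08, 50],
  [-0.1, 0.12, 0.08, 50],
], claw=0)

```text
clock: 17.8
eef_pos: [0.58, -0.3895, 0.3461]
tool_rot: [[0.996, 0.086, 0.0], [0.086, -0.996, -0.0], [0.0, 0.0, -1.0]]
force: [-0.1, 0.1, -0.2]
opening: 0.997
grasp_force: 0.0
```

```bash
python3 -c "
from h import *
a=snap('scene','s3');b=snap('top','t3')
cv2.imwrite('pics/c3.png',cv2.resize(b[140:330,180:480],None,fx=2.6,fy=2.6,interpolation=cv2.INTER_CUBIC)[:,:,::-1])
go(loc(-.126,-.078),.158,4.9)"
```

```text
go [-0.0903 -0.314   0.1879] turn 0.01 (q6 44.7) yaw 4.91 pos [ 0.58   -0.3896  0.3459] loc [-0.0356 -0.392 ]
```

View pics/c3.png

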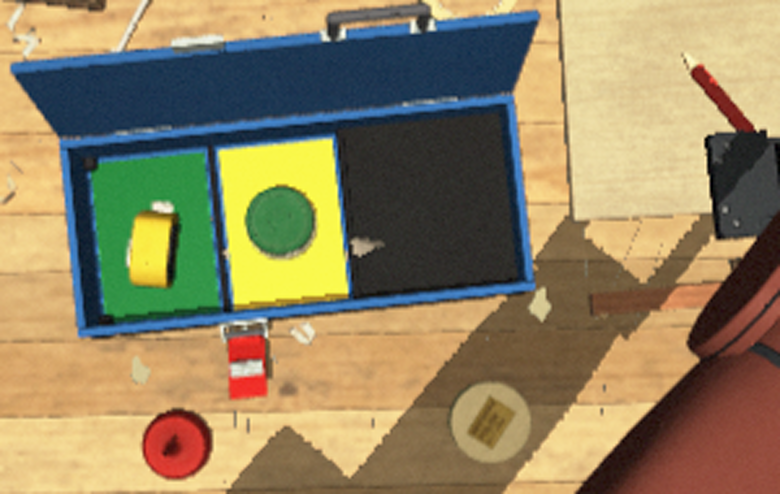

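View pics/s3.png

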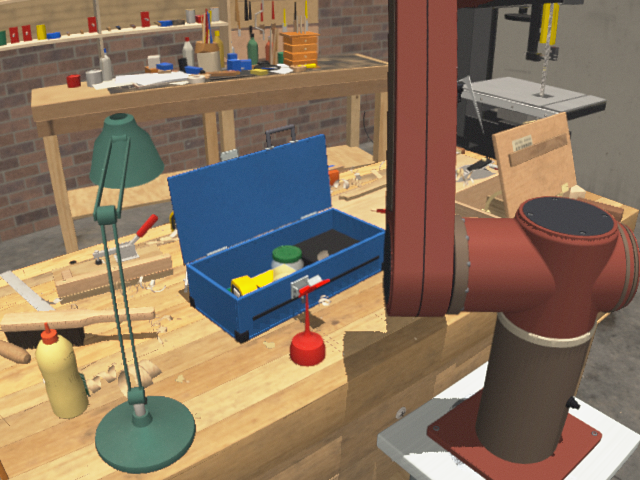

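The left bay has the green mat with the tape at about (153,250) in the crop. The middle bay has the yellow mat with the jar lid at about (281,221), and the tray on the right is empty. There are no markers.

Run:
```python
from h import *
np.set_printoptions(precision=4,suppress=True)
im=cv2.imread('pics/t3.png');hsv=cv2.cvtColor(im,cv2.COLOR_BGR2HSV)
def off(x,y):return int(180+x/2.6),int(140+y/2.6)
def comp(lo,hi,box):
    m=cv2.inRange(hsv,lo,hi);z=np.zeros_like(m);(x0,y0),(x1,y1)=off(*box[:2]),off(*box[2:]);z[y0:y1,x0:x1]=m[y0:y1,x0:x1]
    return max(cv2.findContours(z,0,1)[0],key=cv2.contourArea)
c=comp((20,100,100),(33,255,255),(100,190,205,300))
x=c[:,0,:];ctr,sz,a=cv2.minAreaRect(c);print('tape',ctr,sz,a)
B=np.array([onz('top',*p,.07)[:2] for p in cv2.boxPoints((ctr,sz,a))]);L=np.array([toloc(p) for p in B]);print(L*1e3,toloc(onz('top',*ctr,.073)))
for i in range(4):
    e=B[i]-B[i-1];print(np.linalg.norm(e),np.degrees(np.arctan2(e[1],e[0])))
c=comp((40,60,40),(85,255,255),(235,170,330,270))
(u,v),r=cv2.minEnclosingCircle(c);M=cv2.moments(c);print('jar',u,v,r,M['m10']/M['m00'],M['m01']/M['m00'],toloc(onz('top',u,v,.094)))
# case floor check: mats' corners via local model
for n,l in(('greenmat',(0,.1405)),('yelmat',(0,.0155))):
    c=comp((50,120,60),(75,255,255),(80,140,220,330)) if n[0]=='g' else comp((24,150,100),(33,255,255),(212,130,355,315))
    ctr=cv2.minAreaRect(c);print(n,ctr,[toloc(onz('top',*p,.01)) for p in cv2.boxPoints(ctr)])
```

```text
tape (237.1831817626953, 235.16831970214844) (14.527543067932129, 28.557567596435547) 5.7105937004089355
[[-43.7069 163.1655]
 [ 23.6352 149.4029]
 [ 16.4663 115.2645]
 [-50.8937 129.1081]] [-0.0139  0.1389]
0.034807501331509866 82.98425129330005
0.06873401089564549 -6.650447334195719
0.034882964520386216 -96.95948872028025
0.06876782314822691 173.28651178601774
jar 287.28497314453125 224.48187255859375 13.089563369750977 287.1774193548387 224.4304435483871 [-0.0029  0.0162]
greenmat ((239.1980438232422, 230.98020935058594), (60.896270751953125, 43.58262634277344), 84.2894058227539) [array([0.078 , 0.1949]), array([0.0774, 0.0853]), array([-0.0765,  0.0861]), array([-0.0755,  0.1952])]
yelmat ((288.4052734375, 225.7511749267578), (60.36750030517578, 43.25194549560547), 84.0938491821289) [array([0.0772, 0.0702]), array([ 0.077 , -0.0391]), array([-0.0759, -0.0382]), array([-0.0753,  0.0706])]
```

```bash
python3 -c "
from h import *
go(loc(-.013,.139),.24,-6.65)"
```

```text
go [ 0.0227 -0.531   0.1059] turn 11.56 (q6 44.7) yaw 4.91 pos [ 0.58   -0.3896  0.3459] loc [-0.0356 -0.392 ]
```

servo_tool([
  [0.003, -0.058, 0.01, 0],
  [0.006, -0.116, 0.02, 2],
  [0.009, -0.174, 0.03, 4],
  [0.012, -0.232, 0.04, 6],
  [0.015, -0.29, 0.05, 8],
  [0.018, -0.348, 0.06, 10],
  [0.02, -0.406, 0.07, 11.6],
  [0.022, -0.464, 0.08, 11.6],
  [0.0227, -0.515, 0.09, 11.6],
  [0.0227, -0.531, 0.1, 11.6],
], claw=0.1)

```text
clock: 19.15
eef_pos: [0.5568, 0.1441, 0.2456]
tool_rot: [[0.994, -0.113, 0.0], [-0.113, -0.994, 0.001], [0.0, -0.001, -1.0]]
force: [0.9, 0.4, -0.7]
opening: 0.901
grasp_force: 0.0
```

servo_tool([
  [0, 0, 0, 0],
  [0, 0, 0, 0],
  [0, 0, 0, 0],
  [0, 0, 0, 0],
  [0, 0, 0, 0],
  [0, 0, 0, 0],
  [0, 0, 0, 0],
  [0, 0, 0, 0],
  [0, 0, 0, 0],
  [0, 0, 0, 0],
])

```text
clock: 20.4
eef_pos: [0.5573, 0.1414, 0.2458]
tool_rot: [[0.993, -0.117, -0.0], [-0.117, -0.993, 0.0], [-0.0, -0.0, -1.0]]
force: [-0.4, 0.4, -0.5]
opening: 0.902
grasp_force: 0.0
```

```bash
python3 -c "
from h import *
go(loc(-.013,.139),.112,-6.65)"
```

```text
go [-0.0002  0.      0.1338] turn -0.06 (q6 103.1) yaw -6.71 pos [0.5573 0.1414 0.2458] loc [-0.0128  0.139 ]
```

servo_tool([
  [0, 0, 0.025, 0],
  [0, 0, 0.05, 0],
  [0, 0, 0.075, 0],
  [0, 0, 0.1, 0],
  [0, 0, 0.12, 0],
  [0, 0, 0.13, 0],
  [0, 0, 0.134, 0],
  [0, 0, 0.134, 0],
  [0, 0, 0.134, 0],
  [0, 0, 0.134, 0],
])

```text
clock: 21.65
eef_pos: [0.5578, 0.1413, 0.1126]
tool_rot: [[0.993, -0.117, 0.001], [-0.117, -0.993, 0.0], [0.001, -0.0, -1.0]]
force: [-0.0, -0.7, -0.5]
opening: 0.903
grasp_force: 0.0
```

servo_tool([
  [0, 0, 0, 0],
  [0, 0, 0, 0],
  [0, 0, 0, 0],
  [0, 0, 0, 0],
  [0, 0, 0, 0],
  [0, 0, 0, 0],
  [0, 0, -0.005, 0],
  [0, 0, -0.02, 0],
  [0, 0, -0.04, 0],
  [0, 0, -0.06, 0],
], claw=1, newtons=25)

```text
clock: 22.9
eef_pos: [0.5578, 0.1413, 0.1739]
tool_rot: [[0.993, -0.117, 0.001], [-0.117, -0.993, 0.0], [0.001, -0.0, -1.0]]
force: [-0.4, -0.7, -2.5]
opening: 0.443
grasp_force: 24.8
```

servo_tool([
  [0, 0, -0.02, 0],
  [0, 0, -0.04, 0],
  [0, 0, -0.05, 0],
  [0, 0, -0.05, 0],
  [0, 0, -0.05, 0],
  [0, 0, -0.05, 0],
  [0, 0, -0.05, 0],
  [0, 0, -0.05, 0],
  [0, 0, -0.05, 0],
  [0, 0, -0.05, 0],
])

```text
clock: 24.15
eef_pos: [0.5574, 0.1413, 0.2219]
tool_rot: [[0.993, -0.117, 0.0], [-0.117, -0.993, -0.0], [0.0, -0.0, -1.0]]
force: [0.2, 0.9, -3.0]
opening: 0.438
grasp_force: 24.8
```

```bash
python3 -c "
from h import *
snap('scene','s4')
go(loc(0,-.125),.149,4.9)"
```

```text
go [0.0657 0.2559 0.0728] turn -11.62 (q6 103.1) yaw -6.72 pos [0.5574 0.1413 0.2219] loc [-0.0128  0.1389]
```

servo_tool([
  [0.008, 0.03, 0, -1],
  [0.016, 0.062, 0, -3],
  [0.024, 0.094, 0, -5],
  [0.032, 0.126, 0, -6],
  [0.04, 0.158, 0, -8],
  [0.048, 0.19, 0, -10],
  [0.056, 0.222, 0, -11],
  [0.064, 0.248, 0, -11.6],
  [0.0657, 0.256, 0, -11.6],
  [0.0657, 0.256, 0, -11.6],
])

```text
clock: 25.45
eef_pos: [0.5925, -0.1206, 0.2217]
tool_rot: [[0.996, 0.084, -0.0], [0.084, -0.996, 0.001], [-0.0, -0.001, -1.0]]
force: [-0.7, 0.6, -3.8]
opening: 0.442
grasp_force: 24.8
```

servo_tool([
  [0, 0, 0.01, 0],
  [0, 0, 0.03, 0],
  [0, 0, 0.045, 0],
  [0, 0, 0.06, 0],
  [0, 0, 0.068, 0],
  [0, 0, 0.071, 0],
  [0, 0, 0.0725, 0],
  [0, 0, 0.0725, 0],
  [0, 0, 0.0725, 0],
  [0, 0, 0.0725, 0],
])

```text
clock: 26.7
eef_pos: [0.5929, -0.1207, 0.1497]
tool_rot: [[0.996, 0.085, 0.001], [0.085, -0.996, -0.0], [0.001, 0.0, -1.0]]
force: [0.6, -0.1, -3.5]
opening: 0.44
grasp_force: 24.8
```

```bash
python3 -c "
from h import *
print(get_obs()['force'])
go(loc(0,-.125),.149,4.9)"
```

```text
[ 0.5718744  -0.07329984 -3.48974777]
go [-0.0002 -0.0002  0.0007] turn -0.01 (q6 66.1) yaw 4.89 pos [ 0.5929 -0.1207  0.1497] loc [ 0.0002 -0.1252]
```

servo_tool([
  [0, 0, 0.001, 0],
  [0, 0, 0.002, 0],
  [0, 0, 0.002, 0],
  [0, 0, 0.002, 0],
  [0, 0, 0.002, 0],
  [0, 0, 0.002, 0],
  [0, 0, 0.002, 0],
  [0, 0, 0.002, 0],
  [0, 0, 0.002, 0],
  [0, 0, 0.002, 0],
])

```text
clock: 27.95
eef_pos: [0.5928, -0.1206, 0.1479]
tool_rot: [[0.996, 0.085, 0.0], [0.085, -0.996, -0.0], [0.0, 0.0, -1.0]]
force: [-3.0, 0.8, 6.7]
opening: 0.441
grasp_force: 24.8
```

servo_tool([
  [0, 0, 0, 0],
  [0, 0, 0, 0],
  [0, 0, 0, 0],
  [0, 0, 0, 0],
  [0, 0, -0.01, 0],
  [0, 0, -0.03, 0],
  [0, 0, -0.05, 0],
  [0, 0, -0.075, 0],
  [0, 0, -0.1, 0],
  [0, 0, -0.1, 0],
], claw=0.09)

```text
clock: 29.2
eef_pos: [0.5944, -0.1212, 0.2517]
tool_rot: [[0.996, 0.085, 0.007], [0.085, -0.996, -0.002], [0.007, 0.003, -1.0]]
force: [0.7, 0.5, 0.0]
opening: 0.914
grasp_force: 0.0
```

servo_tool([
  [0, -0.02, 0, 0],
  [-0.001, -0.05, 0, 0],
  [-0.002, -0.08, 0, 0],
  [-0.003, -0.11, 0, 0],
  [-0.003, -0.13, 0, 0],
  [-0.003, -0.141, 0, 0],
  [-0.003, -0.141, 0, 0],
  [-0.003, -0.141, 0, 0],
  [-0.003, -0.141, 0, 0],
  [-0.003, -0.141, 0, 0],
])

```text
clock: 30.45
eef_pos: [0.5778, 0.019, 0.2473]
tool_rot: [[0.996, 0.084, -0.0], [0.084, -0.996, -0.0], [-0.0, 0.0, -1.0]]
force: [-0.5, 0.1, 0.1]
opening: 0.911
grasp_force: 0.0
```

```bash
python3 -c "
from h import *
a=snap('scene');b=snap('top')
cv2.imwrite('pics/d4.png',np.hstack([cv2.resize(a[180:340,170:410],(400,267)),cv2.resize(b[140:300,190:430],(400,267))])[:,:,::-1])
go(loc(-.003,.0162),.117,4.9)"
```

```text
go [-1.000e-04 -7.000e-04  1.303e-01] turn -0.05 (q6 79.2) yaw 4.85 pos [0.5777 0.0192 0.2473] loc [-0.003   0.0155]
```

View pics/d4.png

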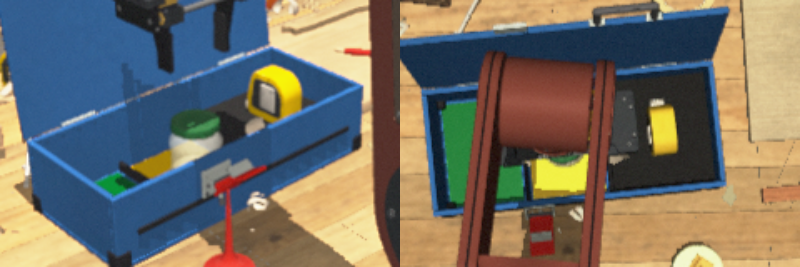

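The tape stands upright in the tray and the fingers are over the jar. Descending on the jar.

servo_tool([
  [0, -0.0005, 0.025, 0],
  [0, -0.0005, 0.05, 0],
  [0, -0.0005, 0.075, 0],
  [0, -0.0005, 0.1, 0],
  [0, -0.0005, 0.115, 0],
  [0, -0.0005, 0.125, 0],
  [0, -0.0005, 0.1305, 0],
  [0, -0.0005, 0.1305, 0],
  [0, -0.0005, 0.1305, 0],
  [0, -0.0005, 0.1305, 0],
])

```text
clock: 31.8
eef_pos: [0.5781, 0.0201, 0.1175]
tool_rot: [[0.996, 0.085, 0.001], [0.085, -0.996, -0.0], [0.001, 0.0, -1.0]]
force: [0.0, -1.1, -0.0]
opening: 0.91
grasp_force: 0.0
```

servo_tool([
  [0, 0, 0, 0],
  [0, 0, 0, 0],
  [0, 0, 0, 0],
  [0, 0, 0, 0],
  [0, 0, 0, 0],
  [0, 0, 0, 0],
  [0, 0, -0.003, 0],
  [0, 0, -0.01, 0],
  [0, 0, -0.02, 0],
  [0, 0, -0.03, 0],
], claw=1, newtons=25)

```text
clock: 33.05
eef_pos: [0.5777, 0.0201, 0.1477]
tool_rot: [[0.996, 0.085, 0.0], [0.085, -0.996, -0.0], [0.0, 0.0, -1.0]]
force: [0.6, -0.2, -3.5]
opening: 0.781
grasp_force: 25.0
```

servo_tool([
  [0, 0, -0.01, 0],
  [0, -0.008, -0.02, 0],
  [0, -0.024, -0.02, 0],
  [0.001, -0.044, -0.02, 0],
  [0.001, -0.064, -0.02, 0],
  [0.002, -0.084, -0.02, 0],
  [0.003, -0.104, -0.02, 0],
  [0.003, -0.118, -0.02, 0],
  [0.003, -0.1243, -0.02, 0],
  [0.003, -0.1243, -0.02, 0],
])

```text
clock: 34.3
eef_pos: [0.57, 0.1445, 0.1668]
tool_rot: [[0.996, 0.086, -0.0], [0.086, -0.996, -0.0], [-0.0, 0.0, -1.0]]
force: [0.7, -0.5, -3.3]
opening: 0.783
grasp_force: 25.0
```

servo_tool([
  [0, 0, 0, 0],
  [0, 0, 0.01, 0],
  [0, 0, 0.02, 0],
  [0, 0, 0.03, 0],
  [0, 0, 0.04, 0],
  [0, 0, 0.046, 0],
  [0, 0, 0.049, 0],
  [0, 0, 0.0505, 0],
  [0, 0, 0.0505, 0],
  [0, 0, 0.0505, 0],
])

```text
clock: 35.55
eef_pos: [0.5703, 0.1443, 0.1171]
tool_rot: [[0.996, 0.085, 0.001], [0.085, -0.996, 0.0], [0.001, -0.0, -1.0]]
force: [-3.3, -0.0, 3.1]
opening: 0.775
grasp_force: 25.0
```

```bash
python3 -c "
from h import *
print(get_obs()['force'])
go(loc(0,.1405),.117,4.9)"
```

```text
[-3.30187106 -0.0283844   3.10452762]
go [-0.0003  0.0003  0.0001] turn -0.01 (q6 91.6) yaw 4.89 pos [0.5703 0.1443 0.1171] loc [0.0003 0.1408]
```

Now on the mat. Next I release the jar, rise and return to the tape: local (0,−.125), shift tool y +.2655.

servo_tool([
  [0, 0, 0, 0],
  [0, 0, 0, 0],
  [0, 0, 0, 0],
  [0, 0, 0, 0],
  [0, 0, -0.01, 0],
  [0, 0, -0.03, 0],
  [0, 0, -0.06, 0],
  [0, 0, -0.09, 0],
  [0, 0, -0.12, 0],
  [0, 0, -0.13, 0],
], claw=0.09)

```text
clock: 36.8
eef_pos: [0.5715, 0.1444, 0.2505]
tool_rot: [[0.996, 0.085, 0.006], [0.085, -0.996, 0.001], [0.006, -0.0, -1.0]]
force: [-0.7, 0.4, 0.4]
opening: 0.907
grasp_force: 0.0
```

servo_tool([
  [0, 0.04, 0, 0],
  [0, 0.09, 0, 0],
  [0, 0.14, 0, 0],
  [0, 0.19, 0, 0],
  [0, 0.23, 0, 0],
  [0, 0.25, 0, 0],
  [0, 0.2655, 0, 0],
  [0, 0.2655, 0, 0],
  [0, 0.2655, 0, 0],
  [0, 0.2655, 0, 0],
])

```text
clock: 38.05
eef_pos: [0.5927, -0.1192, 0.2463]
tool_rot: [[0.996, 0.087, -0.0], [0.087, -0.996, 0.0], [-0.0, -0.0, -1.0]]
force: [-1.1, 0.6, -0.3]
opening: 0.912
grasp_force: 0.0
```

```bash
python3 -c "
from h import *
a=snap('scene','s5');b=snap('top')
cv2.imwrite('pics/d5.png',np.hstack([cv2.resize(a[180:340,170:410],(400,267)),cv2.resize(b[140:300,190:430],(400,267))])[:,:,::-1])
go(loc(0,-.125),.148,4.9)"
```

```text
go [-0.0001  0.0011  0.0984] turn 0.05 (q6 66.2) yaw 4.95 pos [ 0.5927 -0.1195  0.2464] loc [ 1.000e-04 -1.239e-01]
```

View pics/d5.png

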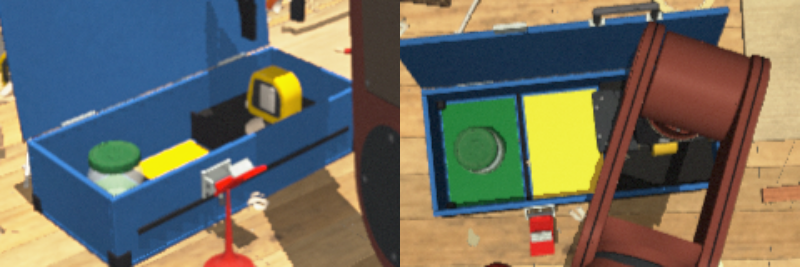

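The jar stands upright on the green mat and the tape waits in the tray. Picking the tape up.

servo_tool([
  [0, 0, 0.02, 0],
  [0, 0, 0.04, 0],
  [0, 0, 0.06, 0],
  [0, 0, 0.08, 0],
  [0, 0, 0.09, 0],
  [0, 0, 0.097, 0],
  [0, 0, 0.098, 0],
  [0, 0, 0.098, 0],
  [0, 0, 0.098, 0],
  [0, 0, 0.098, 0],
])

```text
clock: 39.4
eef_pos: [0.5929, -0.1204, 0.1489]
tool_rot: [[0.996, 0.085, 0.001], [0.085, -0.996, -0.0], [0.001, 0.0, -1.0]]
force: [0.5, -1.1, -1.0]
opening: 0.91
grasp_force: 0.0
```

servo_tool([
  [0, 0, 0, 0],
  [0, 0, 0, 0],
  [0, 0, 0, 0],
  [0, 0, 0, 0],
  [0, 0, 0, 0],
  [0, 0, 0, 0],
  [0, 0, -0.005, 0],
  [0, 0, -0.02, 0],
  [0, 0, -0.04, 0],
  [0, 0, -0.05, 0],
], claw=1)

```text
clock: 40.65
eef_pos: [0.5937, -0.1207, 0.2012]
tool_rot: [[0.996, 0.085, 0.003], [0.085, -0.996, -0.001], [0.003, 0.001, -1.0]]
force: [0.4, -0.1, -3.0]
opening: 0.442
grasp_force: 25.0
```

servo_tool([
  [0, -0.02, 0, 0],
  [0, -0.045, 0, 0],
  [0, -0.07, 0, 0],
  [0, -0.095, 0, 0],
  [0, -0.12, 0, 0],
  [0, -0.135, 0, 0],
  [0, -0.14, 0, 0],
  [0, -0.14, 0, 0],
  [0, -0.14, 0, 0],
  [0, -0.14, 0, 0],
])

```text
clock: 41.9
eef_pos: [0.5808, 0.0184, 0.1983]
tool_rot: [[0.996, 0.084, 0.0], [0.084, -0.996, -0.0], [0.0, 0.0, -1.0]]
force: [0.1, 0.2, -2.2]
opening: 0.442
grasp_force: 25.0
```

servo_tool([
  [0, 0, 0.02, 0],
  [0, 0, 0.04, 0],
  [0, 0, 0.055, 0],
  [0, 0, 0.07, 0],
  [0, 0, 0.08, 0],
  [0, 0, 0.084, 0],
  [0, 0, 0.086, 0],
  [0, 0, 0.0865, 0],
  [0, 0, 0.0865, 0],
  [0, 0, 0.0865, 0],
])

```text
clock: 43.15
eef_pos: [0.581, 0.0191, 0.1123]
tool_rot: [[0.996, 0.085, 0.001], [0.085, -0.996, -0.0], [0.001, 0.0, -1.0]]
force: [-0.5, 1.5, -2.1]
opening: 0.441
grasp_force: 25.0
```

```bash
python3 -c "
from h import *
go(loc(0,.0155),.112,4.9)"
```

```text
go [-0.0003 -0.0004  0.0003] turn -0.02 (q6 79.2) yaw 4.88 pos [0.581  0.0191 0.1123] loc [0.0003 0.0151]
```

servo_tool([
  [0, 0, 0.001, 0],
  [0, 0, 0.0015, 0],
  [0, 0, 0.0015, 0],
  [0, 0, 0.0015, 0],
  [0, 0, 0.0015, 0],
  [0, 0, 0.0015, 0],
  [0, 0, 0.0015, 0],
  [0, 0, 0.0015, 0],
  [0, 0, 0.0015, 0],
  [0, 0, 0.0015, 0],
])

```text
clock: 44.4
eef_pos: [0.5812, 0.0192, 0.1123]
tool_rot: [[0.996, 0.085, 0.001], [0.085, -0.996, -0.0], [0.001, 0.0, -1.0]]
force: [-4.6, 0.1, 9.6]
opening: 0.442
grasp_force: 25.0
```

servo_tool([
  [0, 0, 0, 0],
  [0, 0, 0, 0],
  [0, 0, 0, 0],
  [0, 0, 0, 0],
  [0, 0, -0.01, 0],
  [0, 0, -0.03, 0],
  [0, 0, -0.06, 0],
  [0, 0, -0.09, 0],
  [0, 0, -0.12, 0],
  [0, 0, -0.13, 0],
], claw=0.3)

```text
clock: 45.65
eef_pos: [0.5822, 0.0191, 0.2444]
tool_rot: [[0.996, 0.085, 0.006], [0.085, -0.996, -0.001], [0.006, 0.001, -1.0]]
force: [0.2, -0.4, 0.2]
opening: 0.7
grasp_force: 0.0
```

Run:
```python
from h import *
np.set_printoptions(precision=4,suppress=True)
b=snap('top','t6')[:,:,::-1];snap('scene','s6')
hsv=cv2.cvtColor(np.ascontiguousarray(b),cv2.COLOR_BGR2HSV)
cr=hsv[235:280,395:465]
m=cv2.inRange(hsv,(0,90,60),(15,255,190));z=np.zeros_like(m);z[238:275,395:465]=m[238:275,395:465]
c=max(cv2.findContours(z,0,1)[0],key=cv2.contourArea)
r=cv2.minAreaRect(c);print(r,hsv[256,425])
B=np.array([onz('top',*p,.018)[:2] for p in cv2.boxPoints(r)]);print(B.mean(0))
for i in range(4):
    e=B[i]-B[i-1];print(np.linalg.norm(e),np.degrees(np.arctan2(e[1],e[0])))
cv2.imwrite('pics/c6.png',cv2.resize(np.hstack([b[225:290,390:480],cv2.cvtColor(z[225:290,390:480],cv2.COLOR_GRAY2BGR)]),None,fx=4,fy=4))
```

```text
((440.8448486328125, 253.63796997070312), (9.71632194519043, 43.100608825683594), 85.2363510131836) [ 12 148 203]
[ 0.502  -0.3621]
0.02442143153186896 3.021900467538162
0.10899098670210189 -86.53845102628125
0.024457994449422787 -177.1551795786337
0.10891512468558315 93.44268186300467
```

View pics/c6.png

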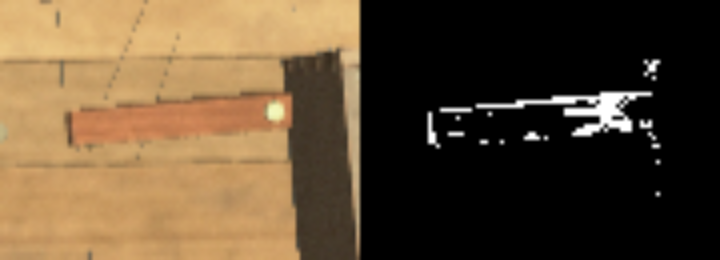

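The bevel spans crop (70,129) to (291,110), which is about (407.5,257) to (463,252.5) in the full image. The mask was poor, so I'll use these corners.

Run:
```python
from h import *
np.set_printoptions(precision=4,suppress=True)
P=[onz('top',*p,.018)[:2] for p in((407.5,253),(407.5,261.3),(462.8,248.3),(462.8,256.6))]
l=(P[0]+P[1])/2;r=(P[2]+P[3])/2;e=l-r;yaw=np.degrees(np.arctan2(e[1],e[0]))
print(l,r,(l+r)/2,np.linalg.norm(e),np.linalg.norm(P[0]-P[1]),yaw,toloc((l+r)/2))
go((l+r)/2,.2,yaw)
```

```text
[ 0.4951 -0.2777] [ 0.5037 -0.4177] [ 0.4994 -0.3477] 0.14024044952963405 0.020862293779989837 93.54420682768946 [-0.1124 -0.3434]
go [-0.1133  0.3584  0.0423] turn -88.66 (q6 79.2) yaw 4.89 pos [0.5815 0.0191 0.2424] loc [0.0008 0.0151]
```

servo_tool([
  [-0.01, 0.035, 0, -9],
  [-0.02, 0.07, 0, -18],
  [-0.03, 0.11, 0, -27],
  [-0.04, 0.15, 0, -36],
  [-0.055, 0.19, 0, -45],
  [-0.07, 0.23, 0, -54],
  [-0.085, 0.27, 0, -63],
  [-0.1, 0.31, 0, -72],
  [-0.11, 0.345, 0, -81],
  [-0.1133, 0.3584, 0, -88.7],
])

```text
clock: 47.0
eef_pos: [0.497, -0.3492, 0.2385]
tool_rot: [[-0.065, 0.998, -0.002], [0.998, 0.065, 0.001], [0.002, -0.002, -1.0]]
force: [-0.9, 0.6, 0.9]
opening: 0.701
grasp_force: 0.0
```

servo_tool([
  [0, 0, 0.03, 0],
  [0, 0, 0.06, 0],
  [0, 0, 0.09, 0],
  [0, 0, 0.1, 0],
  [0, 0, 0.1, 0],
  [0, 0, 0.1, 0],
  [0, 0, 0.1, 0],
  [0, 0, 0.1, 0],
  [0, 0, 0.1, 0],
  [0, 0, 0.1, 0],
])

```text
clock: 48.25
eef_pos: [0.4984, -0.3476, 0.1405]
tool_rot: [[-0.063, 0.998, 0.0], [0.998, 0.063, -0.0], [-0.0, 0.0, -1.0]]
force: [-0.4, 0.6, 0.0]
opening: 0.696
grasp_force: 0.0
```

Run:
```python
from h import *
go((.4994,-.3477),.072,93.5)
b=snap('top')[:,:,::-1];a=snap('scene')[:,:,::-1]
cv2.imwrite('pics/c7.png',cv2.resize(b[140:320,190:480],None,fx=2.6,fy=2.6,interpolation=cv2.INTER_CUBIC))
```

```text
go [-0.0002  0.001   0.0685] turn 0.09 (q6 -45.9) yaw 93.59 pos [ 0.4984 -0.3476  0.1405] loc [-0.1133 -0.3431]
```

View pics/c7.png

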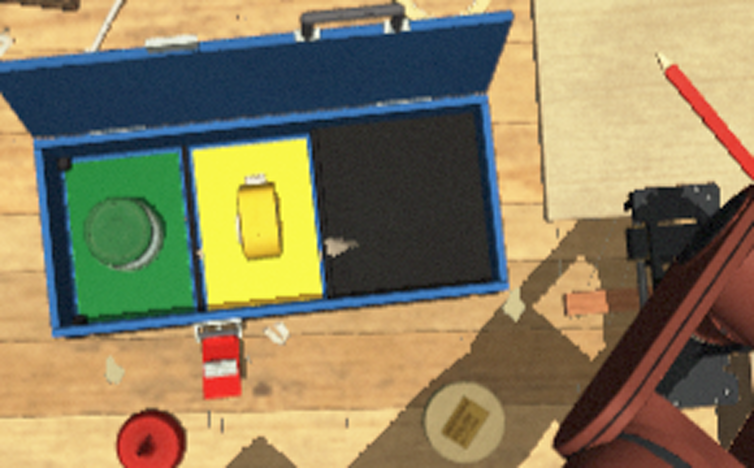

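The jar is centred on green and the tape on yellow. Bevel pick-up next.

servo_tool([
  [0, 0.001, 0.02, 0],
  [0, 0.001, 0.04, 0],
  [0, 0.001, 0.055, 0],
  [0, 0.001, 0.063, 0],
  [0, 0.001, 0.067, 0],
  [0, 0.001, 0.068, 0],
  [0, 0.001, 0.068, 0],
  [0, 0.001, 0.068, 0],
  [0, 0.001, 0.068, 0],
  [0, 0.001, 0.068, 0],
])

```text
clock: 49.6
eef_pos: [0.4994, -0.3476, 0.0725]
tool_rot: [[-0.062, 0.998, 0.0], [0.998, 0.062, -0.0], [-0.0, 0.0, -1.0]]
force: [0.2, 0.1, 0.3]
opening: 0.703
grasp_force: 0.0
```

servo_tool([
  [0, 0, 0, 0],
  [0, 0, 0, 0],
  [0, 0, 0, 0],
  [0, 0, 0, 0],
  [0, 0, 0, 0],
  [0, 0, -0.01, 0],
  [0, 0, -0.03, 0],
  [0, 0, -0.06, 0],
  [0, 0, -0.09, 0],
  [0, 0, -0.11, 0],
], claw=1, newtons=20)

```text
clock: 50.85
eef_pos: [0.4998, -0.3476, 0.1851]
tool_rot: [[-0.063, 0.998, 0.002], [0.998, 0.063, -0.001], [-0.001, 0.002, -1.0]]
force: [0.5, 0.4, -1.4]
opening: 0.255
grasp_force: 20.0
```

servo_tool([
  [0, 0, -0.02, 0],
  [0, 0, -0.04, 0],
  [0, 0, -0.05, 0],
  [0, 0, -0.05, 0],
  [0, 0, -0.05, 0],
  [0, 0, -0.05, 0],
  [0, 0, -0.05, 0],
  [0, 0, -0.05, 0],
  [0, 0, -0.05, 0],
  [0, 0, -0.05, 0],
])

```text
clock: 52.1
eef_pos: [0.4994, -0.3475, 0.2324]
tool_rot: [[-0.062, 0.998, 0.0], [0.998, 0.062, -0.0], [-0.0, 0.0, -1.0]]
force: [-0.1, 0.7, -1.2]
opening: 0.252
grasp_force: 20.0
```

Run:
```python
from h import *
go(loc(0,-.125),.120,4.9)
```

```text
go [0.2207 0.1073 0.1124] turn 88.68 (q6 -45.8) yaw 93.58 pos [ 0.4994 -0.3475  0.2324] loc [-0.1124 -0.3432]
```

servo_tool([
  [0.02, 0.01, 0, 9],
  [0.045, 0.02, 0, 18],
  [0.07, 0.03, 0, 27],
  [0.095, 0.045, 0, 36],
  [0.12, 0.06, 0, 45],
  [0.145, 0.07, 0, 54],
  [0.17, 0.08, 0, 63],
  [0.195, 0.095, 0, 72],
  [0.215, 0.105, 0, 81],
  [0.2207, 0.1073, 0, 88.7],
])

```text
clock: 53.35
eef_pos: [0.5931, -0.1191, 0.2324]
tool_rot: [[0.997, 0.082, 0.0], [0.082, -0.997, 0.0], [0.0, -0.0, -1.0]]
force: [-0.5, 0.6, -1.4]
opening: 0.25
grasp_force: 20.0
```

servo_tool([
  [0, 0, 0, 0],
  [0, 0, 0, 0],
  [0, 0, 0.01, 0],
  [0, 0, 0.03, 0],
  [0, 0, 0.04, 0],
  [0, 0, 0.05, 0],
  [0, 0, 0.05, 0],
  [0, 0, 0.05, 0],
  [0, 0, 0.05, 0],
  [0, 0, 0.05, 0],
])

```text
clock: 54.6
eef_pos: [0.5929, -0.1206, 0.1829]
tool_rot: [[0.996, 0.085, 0.001], [0.085, -0.996, -0.0], [0.001, 0.0, -1.0]]
force: [-0.2, 0.2, -1.5]
opening: 0.251
grasp_force: 20.0
```

Run:
```python
from h import *
go(loc(0,-.125),.120,4.9)
```

```text
go [-0.0003 -0.0001  0.0629] turn -0.01 (q6 66.1) yaw 4.89 pos [ 0.5929 -0.1206  0.1829] loc [ 0.0002 -0.1251]
```

servo_tool([
  [0, 0, 0.02, 0],
  [0, 0, 0.04, 0],
  [0, 0, 0.052, 0],
  [0, 0, 0.059, 0],
  [0, 0, 0.062, 0],
  [0, 0, 0.0635, 0],
  [0, 0, 0.0635, 0],
  [0, 0, 0.0635, 0],
  [0, 0, 0.0635, 0],
  [0, 0, 0.0635, 0],
])

```text
clock: 55.85
eef_pos: [0.593, -0.1207, 0.1193]
tool_rot: [[0.996, 0.085, 0.001], [0.085, -0.996, -0.0], [0.001, 0.0, -1.0]]
force: [-0.4, 0.1, 1.7]
opening: 0.247
grasp_force: 20.0
```

servo_tool([
  [0, 0, 0, 0],
  [0, 0, 0, 0],
  [0, 0, 0, 0],
  [0, 0, 0, 0],
  [0, 0, -0.01, 0],
  [0, 0, -0.03, 0],
  [0, 0, -0.06, 0],
  [0, 0, -0.1, 0],
  [-0.01, 0, -0.14, 0],
  [-0.02, 0, -0.18, 0],
], claw=0.6)

```text
clock: 57.1
eef_pos: [0.5726, -0.1223, 0.3021]
tool_rot: [[0.996, 0.085, 0.002], [0.085, -0.996, -0.001], [0.002, 0.001, -1.0]]
force: [-0.3, -0.3, 0.0]
opening: 0.396
grasp_force: 0.0
```

servo_tool([
  [0, 0, -0.03, -9],
  [0, -0.01, -0.06, -18],
  [0, -0.02, -0.09, -27],
  [0, -0.03, -0.12, -36],
  [0, -0.04, -0.135, -45],
  [0, -0.047, -0.135, -54],
  [0, -0.047, -0.135, -63],
  [0, -0.047, -0.135, -72],
  [0, -0.047, -0.135, -81],
  [0, -0.047, -0.135, -90],
])

```text
clock: 58.35
eef_pos: [0.5684, -0.0753, 0.4359]
tool_rot: [[-0.09, 0.996, 0.002], [0.996, 0.09, -0.001], [-0.001, 0.002, -1.0]]
force: [0.4, 0.1, -0.2]
opening: 0.401
grasp_force: 0.0
```

Run:
```python
from h import *
b=snap('top','t8')[:,:,::-1];a=snap('scene','s8')[:,:,::-1]
cv2.imwrite('pics/c8.png',np.hstack([cv2.resize(a[120:340,150:430],(400,314)),cv2.resize(b[140:320,190:420],(400,314))]))
go(loc(.1267,-.079),.3683,94.9)
```

```text
go [-0.0012  0.1468  0.0677] turn 0.05 (q6 -20.4) yaw 94.95 pos [ 0.5685 -0.0753  0.4357] loc [-0.0203 -0.0779]
```

View pics/c8.png

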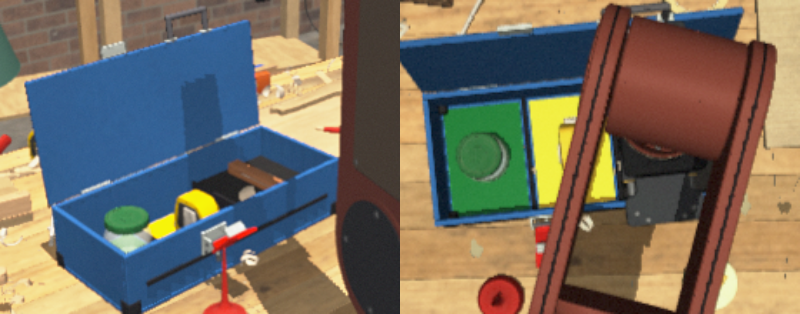

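The bevel lies in the tray and the lid is still back. Gripping the handle from above.

servo_tool([
  [0, 0.03, 0, 0],
  [-0.001, 0.06, 0, 0],
  [-0.001, 0.09, 0, 0],
  [-0.001, 0.12, 0, 0],
  [-0.001, 0.14, 0, 0],
  [-0.001, 0.1468, 0.0, 0],
  [-0.001, 0.1468, 0.0, 0],
  [-0.001, 0.1468, 0.02, 0],
  [-0.001, 0.1468, 0.04, 0],
  [-0.001, 0.1468, 0.055, 0],
])

```text
clock: 59.7
eef_pos: [0.7141, -0.0639, 0.376]
tool_rot: [[-0.085, 0.996, -0.003], [0.996, 0.085, 0.001], [0.001, -0.003, -1.0]]
force: [-0.4, 0.5, -0.6]
opening: 0.399
grasp_force: 0.0
```

servo_tool([
  [0, 0, 0.006, 0],
  [0, 0, 0.012, 0],
  [0, 0, 0.012, 0],
  [0, 0, 0.012, 0],
  [0, 0, 0.012, 0],
  [0, 0, 0.012, 0],
  [0, 0, 0.012, 0],
  [0, 0, 0.012, 0],
  [0, 0, 0.012, 0],
  [0, 0, 0.012, 0],
])

```text
clock: 60.95
eef_pos: [0.7151, -0.0639, 0.3668]
tool_rot: [[-0.085, 0.996, -0.0], [0.996, 0.085, 0.0], [0.0, -0.0, -1.0]]
force: [-0.2, -0.4, -0.3]
opening: 0.398
grasp_force: 0.0
```

servo_tool([
  [0, 0, 0, 0],
  [0, 0, 0, 0],
  [0, 0, 0, 0],
  [0, 0, 0, 0],
  [0, 0, 0, 0],
  [0, 0, 0, 0],
  [0, 0, 0, 0],
  [0, 0, 0, 0],
  [0, 0, 0, 0],
  [0, 0, 0, 0],
], claw=1, newtons=25)

```text
clock: 62.2
eef_pos: [0.715, -0.0639, 0.3668]
tool_rot: [[-0.085, 0.996, -0.0], [0.996, 0.085, 0.0], [0.0, -0.0, -1.0]]
force: [-2.5, -1.0, 1.0]
opening: 0.108
grasp_force: 25.0
```

Run:
```python
from h import *
go(loc(.1267,-.079),.3683,94.9)
```

```text
go [ 0.      0.     -0.0015] turn -0.02 (q6 -16.3) yaw 94.88 pos [ 0.715  -0.0639  0.3668] loc [ 0.1267 -0.079 ]
```

servo_tool([
  [0, -0.013, -0.002, 0],
  [0, -0.032, -0.003, 0],
  [0, -0.051, -0.003, 0],
  [0, -0.0695, -0.001, 0],
  [0, -0.088, 0.003, 0],
  [0, -0.106, 0.008, 0],
  [0, -0.124, 0.015, 0],
  [0, -0.1405, 0.023, 0],
  [0, -0.157, 0.033, 0],
  [0, -0.172, 0.044, 0],
])

```text
clock: 63.45
eef_pos: [0.5442, -0.0779, 0.3238]
tool_rot: [[-0.086, 0.996, 0.004], [0.996, 0.086, 0.001], [0.001, 0.004, -1.0]]
force: [0.7, 1.6, 2.2]
opening: 0.1
grasp_force: 25.0
```

servo_tool([
  [0, -0.014, 0.0125, 0],
  [0, -0.027, 0.026, 0],
  [0, -0.039, 0.041, 0],
  [0, -0.0495, 0.0565, 0],
  [0, -0.0585, 0.073, 0],
  [0, -0.066, 0.09, 0],
  [0, -0.072, 0.108, 0],
  [0, -0.077, 0.126, 0],
  [0, -0.0795, 0.145, 0],
  [0, -0.081, 0.16, 0],
])

```text
clock: 64.7
eef_pos: [0.4629, -0.0848, 0.1618]
tool_rot: [[-0.085, 0.996, 0.0], [0.996, 0.085, 0.001], [0.001, 0.001, -1.0]]
force: [1.1, 6.6, 2.1]
opening: 0.103
grasp_force: 25.0
```

servo_tool([
  [0, 0, 0.002, 0],
  [0, 0, 0.003, 0],
  [0, 0, 0.004, 0],
  [0, 0, 0.005, 0],
  [0, 0, 0.005, 0],
  [0, 0, 0.005, 0],
  [0, 0, 0.005, 0],
  [0, 0, 0.005, 0],
  [0, 0, 0.005, 0],
  [0, 0, 0.005, 0],
])

```text
clock: 65.95
eef_pos: [0.4628, -0.0848, 0.1572]
tool_rot: [[-0.085, 0.996, -0.0], [0.996, 0.085, 0.001], [0.001, -0.0, -1.0]]
force: [0.2, 5.3, 0.3]
opening: 0.102
grasp_force: 25.0
```

Run:
```python
from h import *
go(loc(-.126,-.079),.158,94.9)
```

```text
go [-0.0007  0.0004 -0.0008] turn -0.02 (q6 -25.0) yaw 94.88 pos [ 0.4628 -0.0848  0.1572] loc [-0.1264 -0.0783]
```

servo_tool([
  [0, 0, 0.001, 0],
  [0, 0, 0.002, 0],
  [0, 0, 0.003, 0],
  [0, 0, 0.004, 0],
  [0, 0, 0.004, 0],
  [0, 0, 0.004, 0],
  [0, 0, 0.004, 0],
  [0, 0, 0.004, 0],
  [0, 0, 0.004, 0],
  [0, 0, 0.004, 0],
])

```text
clock: 67.2
eef_pos: [0.4629, -0.0849, 0.1556]
tool_rot: [[-0.085, 0.996, -0.001], [0.996, 0.085, 0.001], [0.001, -0.001, -1.0]]
force: [-10.1, 7.7, 21.6]
opening: 0.104
grasp_force: 25.0
```

Lid seated (it takes 21 N of downward push). Releasing it and going to the front of the latch with closed fingers.

servo_tool([
  [0, 0, -0.004, 0],
  [0, 0, -0.004, 0],
  [0, 0, -0.004, 0],
  [0, 0, -0.004, 0],
  [0, 0, -0.02, 0],
  [0, 0, -0.05, 0],
  [0, 0, -0.08, 0],
  [0, 0, -0.11, 0],
  [0, 0, -0.12, 0],
  [0, 0, -0.12, 0],
], claw=0.66)

```text
clock: 68.45
eef_pos: [0.4633, -0.0856, 0.2745]
tool_rot: [[-0.085, 0.996, 0.002], [0.996, 0.085, -0.001], [-0.001, 0.002, -1.0]]
force: [-0.3, -1.4, -0.6]
opening: 0.342
grasp_force: 0.0
```

servo_tool([
  [0.02, -0.01, 0, 0],
  [0.04, -0.02, 0, 0],
  [0.06, -0.03, 0, 0],
  [0.08, -0.04, 0, 0],
  [0.1, -0.05, 0, 0],
  [0.12, -0.06, 0, 0],
  [0.135, -0.07, 0, 0],
  [0.135, -0.07, 0, 0],
  [0.135, -0.07, 0, 0],
  [0.135, -0.07, 0, 0],
], claw=1)

```text
clock: 69.7
eef_pos: [0.382, 0.0427, 0.2738]
tool_rot: [[-0.084, 0.996, 0.0], [0.996, 0.084, -0.0], [-0.0, 0.0, -1.0]]
force: [0.1, 0.4, 0.3]
opening: 0.001
grasp_force: 0.0
```

Run:
```python
from h import *
go(loc(-.195,.057),.157,94.9)
b=snap('top')[:,:,::-1];a=snap('scene')[:,:,::-1]
cv2.imwrite('pics/c9.png',np.hstack([cv2.resize(a[180:360,180:410],(400,314)),cv2.resize(b[160:340,190:420],(400,314))]))
```

```text
go [0.0014 0.0009 0.1168] turn -0.05 (q6 -10.3) yaw 94.85 pos [0.382  0.0427 0.2738] loc [-0.1959  0.0556]
```

View pics/c9.png

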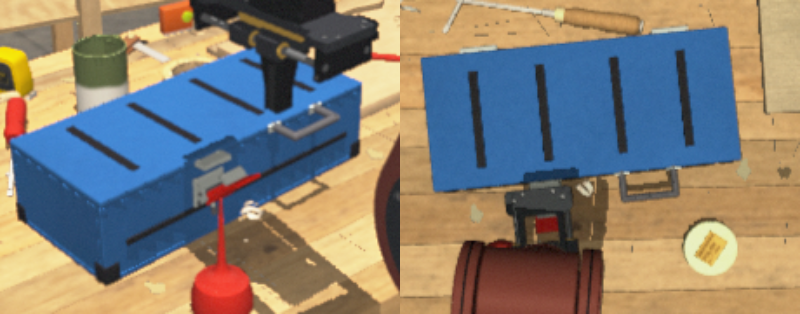

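The lid is shut and the lever is still open. Descending in front of it, then the closing arc.

servo_tool([
  [0.001, 0.001, 0.02, 0],
  [0.001, 0.001, 0.04, 0],
  [0.001, 0.001, 0.06, 0],
  [0.001, 0.001, 0.08, 0],
  [0.001, 0.001, 0.1, 0],
  [0.001, 0.001, 0.11, 0],
  [0.001, 0.001, 0.117, 0],
  [0.001, 0.001, 0.117, 0],
  [0.001, 0.001, 0.117, 0],
  [0.001, 0.001, 0.117, 0],
])

```text
clock: 71.05
eef_pos: [0.3831, 0.0442, 0.1574]
tool_rot: [[-0.085, 0.996, 0.001], [0.996, 0.085, -0.0], [-0.0, 0.001, -1.0]]
force: [0.7, 0.3, 0.2]
opening: 0.007
grasp_force: 0.0
```

servo_tool([
  [0, 0.01, 0, 0],
  [0, 0.018, 0, 0],
  [0, 0.022, -0.003, 0],
  [0, 0.026, -0.008, 0],
  [0, 0.032, -0.015, 0],
  [0, 0.038, -0.02, 0],
  [0, 0.045, -0.025, 0],
  [0, 0.053, -0.029, 0],
  [0, 0.058, -0.031, 0],
  [0, 0.06, -0.031, 0],
])

```text
clock: 72.3
eef_pos: [0.443, 0.0493, 0.1881]
tool_rot: [[-0.085, 0.996, 0.001], [0.996, 0.085, 0.0], [-0.0, 0.001, -1.0]]
force: [-0.7, 0.1, -0.3]
opening: 0.005
grasp_force: 0.0
```

servo_tool([
  [0, 0.001, 0, 0],
  [0, 0.002, 0, 0],
  [0, 0.002, 0, 0],
  [0, 0.002, 0, 0],
  [0, 0.002, 0, 0],
  [0, 0.002, 0, 0],
  [0, 0.002, 0, 0],
  [0, 0.002, 0, 0],
  [0, 0.002, 0, 0],
  [0, 0.002, 0, 0],
])

```text
clock: 73.55
eef_pos: [0.4444, 0.0494, 0.1878]
tool_rot: [[-0.085, 0.996, -0.0], [0.996, 0.085, -0.0], [-0.0, -0.0, -1.0]]
force: [-0.5, 0.5, 0.1]
opening: 0.006
grasp_force: 0.0
```

servo_tool([
  [0, -0.02, 0, 0],
  [0, -0.04, 0, 0],
  [0, -0.04, -0.03, 0],
  [0, -0.04, -0.06, 0],
  [0, -0.04, -0.09, 0],
  [0, -0.04, -0.12, 0],
  [-0.04, -0.02, -0.12, 0],
  [-0.09, 0, -0.12, 0],
  [-0.14, 0, -0.12, 0],
  [-0.19, 0, -0.12, 0],
])

```text
clock: 74.8
eef_pos: [0.4607, -0.1414, 0.3078]
tool_rot: [[-0.085, 0.996, 0.0], [0.996, 0.085, 0.0], [0.0, 0.0, -1.0]]
force: [-0.0, 0.4, 0.3]
opening: 0.007
grasp_force: 0.0
```

servo_tool([
  [-0.05, 0, 0, 0],
  [-0.1, 0, 0, 0],
  [-0.15, 0, 0, 0],
  [-0.2, 0, 0, 0],
  [-0.2, 0, 0, 0],
  [-0.2, 0, 0, 0],
  [-0.2, 0, 0, 0],
  [-0.2, 0, 0, 0],
  [-0.2, 0, 0, 0],
  [-0.2, 0, 0, 0],
])

```text
clock: 76.05
eef_pos: [0.4778, -0.3388, 0.308]
tool_rot: [[-0.086, 0.996, 0.0], [0.996, 0.086, -0.0], [-0.0, 0.0, -1.0]]
force: [-0.1, 0.4, 0.5]
opening: 0.003
grasp_force: 0.0
```

Run:
```python
from h import *
b=snap('top','t10')[:,:,::-1];a=snap('scene','s10')[:,:,::-1]
cv2.imwrite('pics/c10.png',np.hstack([cv2.resize(a[180:360,180:410],(400,314)),cv2.resize(b[160:340,190:420],(400,314))]))
```

```text
(no output)
```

View pics/c10.png

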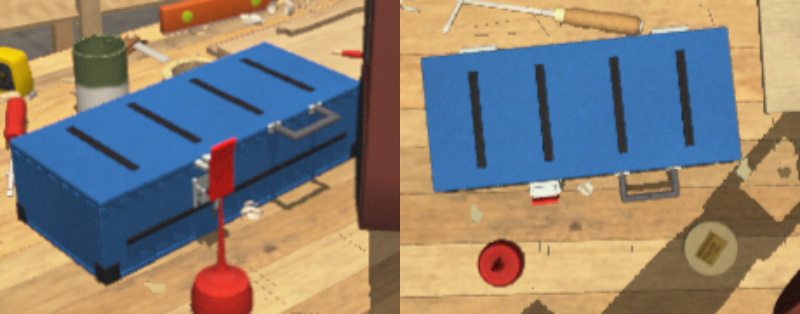

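The lid is shut and the latch is upright over the keeper, as at the start. The can and the tin are unmoved.

```bash
python3 -c "
from plant import *
print(job_done())"
```

```text
the job is handed in; nothing more can be done
None
```

The job is handed in: the jar stands upright on the green mat and the tape measure on the yellow one, the bevel lies in the tray (I saw no markers on the bench), the lid is shut with the latch snapped closed, and the oil can and tin were left where they were.

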